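Unstack the souvenirs onto their display stands

TASK

Four new souvenirs stand stacked on the shop counter. Take the stack apart and set each one upright and centred on the dark wooden display stand that has its own outline (long, hexagonal, square, round), with the long box and the square tin turned in line with their stands. Do not disturb the glass globe and the white mug standing among them.

Things in the scene. Friction and masses are not known exactly. Their poses are not given: they have to be found in the camera images.
- long_box: Flat wooden gift box, 66 (x) x 140 (y, long) x 36 mm high, closed solid block. Bottom of the stack, standing on the counter at the start. Origin: centre of its underside; z up. About 0.25 kg.
- hex_box: Hexagonal gift box covered in dull blue cloth board, rigid, 64 mm across flats (74 across corners), 34 mm high; the x axis is square to one pair of flats, the other pairs are turned by 60 degrees. At the start it lies on the long box. Origin: centre of its underside; z up. About 0.14 kg.
- square_tin: Small square metal tin, 46 x 46 mm (sides square to x and y), 36 mm high. At the start it lies on the hexagonal box. Origin: centre of its underside; z up. About 0.11 kg.
- round_pot: Small round lidded wooden pot, a plain upright cylinder 34 mm in diameter, 36 mm high. At the start it is on top of the stack, on the square tin. Origin: centre of its underside; z up. About 0.05 kg.
- long_stand: Dark wooden display stand, a rectangular block 90 (x) x 164 (y, long) x 20 mm high with a flat top. Origin: centre of its underside; z up. Fixed; its place on the counter varies.
- hex_stand: Dark wooden display stand, a hexagonal block 88 mm across flats (x axis square to a pair of flats), 30 mm high, flat top. Origin: centre of its underside; z up. Fixed; its place on the counter varies.
- square_stand: Dark wooden display stand, a square block 70 x 70 mm (sides square to x and y), 40 mm high, flat top. Origin: centre of its underside; z up. Fixed; its place on the counter varies.
- round_stand: Dark wooden display stand, a round block 58 mm in diameter, 50 mm high, flat top. Origin: centre of its underside; z up. Fixed; its place on the counter varies.
- globe: Bystander: glass globe souvenir on a round dark wooden foot, 56 mm in diameter, 73 mm high, loose. Origin: centre of its underside; z up. Not to be disturbed.
- mug: Bystander: white souvenir mug, 68 mm in diameter plus a handle towards its +y (which points towards the robot; it reaches up to 70 mm from the axis), 72 mm high, loose. Origin: centre of its underside; z up. Not to be disturbed.
Mind the look-alikes: they are no part of the job. What is shaped like the round_stand but red is not meant.

How it is judged (in metres and radians):
At the end, for the whole second after the job is handed in: Each souvenir rests released, still and upright (0.1 rad) on the stand of its own outline, centres within 12 mm, underside within 4 mm of the stand's top; long box within 0.2 rad of its stand's long direction, tin's sides within 0.2 rad of its stand's (any quarter turn) (horizontal distance between long_box and long_stand below 0.012 m and z of long_box in the frame of long_stand between 0.016 and 0.024 m and angle between each of long_box, hex_box, square_tin, round_pot's own z axis and vertical below 0.1 rad and linear speed of each of long_box, hex_box, square_tin, round_pot below 0.02 m/s and angular speed of each of long_box, hex_box, square_tin, round_pot below 0.2 rad/s and horizontal distance between hex_box and hex_stand below 0.012 m and z of hex_box in the frame of hex_stand between 0.026 and 0.034 m and horizontal distance between square_tin and square_stand below 0.012 m and z of square_tin in the frame of square_stand between 0.036 and 0.044 m and horizontal distance between round_pot and round_stand below 0.012 m and z of round_pot in the frame of round_stand between 0.046 and 0.054 m and angle between the y axis of long_box and the y axis of long_stand, either way round below 0.2 rad and (angle between the x axis of square_tin and the x axis of square_stand, either way round below 0.2 rad or angle between the x axis of square_tin and the y axis of square_stand, either way round below 0.2 rad)); the robot touches nothing.
It fails at once if the glass globe is moved more than 30 mm or tipped more than 0.3 rad (distance of globe from where it was at the start of the episode above 0.03 m or angle between globe's own z axis and vertical above 0.3 rad).
It fails at once if the white mug is moved more than 30 mm or tipped more than 0.3 rad (distance of mug from where it was at the start of the episode above 0.03 m or angle between mug's own z axis and vertical above 0.3 rad).
It also fails if it takes over 115 s, if anything falls off the work surface, if the arm or the gripper's body presses on something with over 40 N, if the wrist force passes 120 N, or if a joint passes its speed limit or range.

ROBOT

A 7-joint arm with a two-finger parallel gripper is mounted at the origin on the work surface. World frame = base frame: x ahead of the robot, y to its left, z up, the work surface at z = 0. Lengths are in mm, angles in degrees, forces in N, time in s.
With the tool pointing down it reaches from about 425 to 800 mm from the base axis. Payload 8.3 kg.
Tool frame: the origin (TCP) lies on the centre line of the jaws, within the pads' length; the fingertips stand arm.tip_reach ahead of it and the grasp point (between the pads) lies 6 mm ahead of it (arm.tip_reach is the distance from the TCP to the fingertips, in mm); z points along the fingers, y is the line along which they close (so a half turn about z gives the same grasp; the last joint's range is limited). The gripper opens to 85 mm and grips with 20 to 120 N. Pads are 22 mm wide; open, the fingers measure 114 mm over their backs; the gripper's body (76 mm by 85 mm) begins 54 mm behind the grasp point. The pads swing forward as they close: fully open they stand 13 mm farther back than shut.
Start: joints at [69.907, 21.967, 0.94, 78.501, -0.361, 79.538, -2.664], TCP at [177.439, -599.266, 256.279] pointing down, gripper open.
Joint ranges: [-169.22, 169.22], [-14.56, 117.87], [-87.37, 89.26], [10.42, 133.3], [-82.24, 262.24], [0.94, 117.77], [-172.7, 172.7]. Speed limits (degrees/s): [136.94, 136.94, 172.46, 172.46, 180, 180, 180].

INTERFACE

Orientations are given as a 3x3 rotation matrix whose columns are the frame's x, y, z axes.
In Python, from station import status, optics, arm gives the robot as it stands. The module is installed in compiled form; this text tells all that it offers.
- The arm moves only by the shell command python3 -m crank 'ROWS' [OPENING] [FORCE]. ROWS is JSON, a list that holds one entry, the list of rows, each a list of 6 numbers: the shift along the tool's x, y, z in mm, then the turn, a rotation vector about the tool's x, y, z in rad. A call has 1 to 12 rows; each row shifts and turns the commanded pose from where the row before left it, along the tool's axes as they then stand; what a row does not reach is not made up. A row lasts 1/8 s, in which the tool goes at most 62.5 mm and 10.7 degrees, less where a joint would pass 70% of its speed; a pose out of reach is approached as far as the arm can. A call is refused whole if a number of a shift passes 62.5 or a number of a turn 0.188, either way. A call with a gripper value outside its range is refused whole. OPENING is the finger opening in mm, from 0 to 85.4, set as the call begins (- or left out, the last holds). The fingers move at their own pace and stop on an object; FORCE is the grip in N (left out, the last holds). Time passes only in rows, so rows that do not move let the fingers close. It gives the time, the measured TCP pose, the force, the opening and the grip force at its end, in the units of the state.
- status.sense(): the state, without advancing time (a new reading comes with each control period).
- optics.grab_frame(name): name is "side" or "top"; returns a dict with "frame" (420x560x3 uint8, blue, green, red), "fx", "fy", "cx", "cy" (pixels), "k1" (the pictures are not rectified: a ray, as slopes to the right and down, at radius r is drawn at 1 + k1 r^2 times it, then the intrinsics apply), "R" (3x3) and "t" (3): a world point X has camera coordinates R X + t. Camera axes: x right, y down, z forward; pixel columns grow to the right and rows downward; lengths in mm; the calibration is good to about 2 mm. A picture is of the moment at which its call begins. There is no depth.
- arm.sign_off(): hands the job in; it is judged then, once.
The state is a dict: "time_s": time; "q": joint angles; "qd": joint speeds; "joint_efforts": joint torques, N m; "tool_pos": TCP position; "tcp_rot": TCP orientation; "wrist_force": force on the tool from outside, world axes, zero at the start; "moment": the same for the moment, N m; "finger_gap": finger opening in mm; "finger_force": force on a finger pad.
Only numpy, scipy, OpenCV 4.12 (cv2) and the standard library are available. Lean on these libraries where they do the work, as an engineer would, in place of code of your own. Each camera call takes 0.05 s, during which the arm holds its last target. There are 200 camera calls.

## Working session

There is one attempt and no reset: what is moved stays moved. The work goes in short steps, Python scripts to look and compute and a shell command to move; the robot and the scene stay as the last step left them, time stands still between calls to the robot, and variables do not carry over. Pictures are saved under pics/ and viewed, at most 14 in all, crops included, and the job is handed in when it is done.

```bash
mkdir -p pics
cat > h.py <<'E'
import numpy as np, cv2
from station import status, optics, arm
def grab(n,f):
    d=optics.grab_frame(n); cv2.imwrite(f'pics/{f}.png',d['frame']); np.savez(f'pics/{f}.npz',**{k:np.array(v) for k,v in d.items()}); return d
def load(f): return np.load(f'pics/{f}.npz')
def cam(d):
    K=np.array([[d['fx'],0,d['cx']],[0,d['fy'],d['cy']],[0,0,1.]],float); return K,np.array([d['k1'],0,0,0,0],float)
def back(d,uv,z):
    K,D=cam(d); n=cv2.undistortPoints(np.array(uv,float).reshape(-1,1,2),K,D)[:,0]
    # dist model: k1 r^2 -> same as OpenCV
    r=np.c_[n,np.ones(len(n))]@np.array(d['R']); c=-np.array(d['R']).T@np.array(d['t'])
    return c+r*((z-c[2])/r[:,2])[:,None]
def proj(d,X):
    K,D=cam(d); return cv2.projectPoints(np.array(X,float).reshape(-1,1,3),cv2.Rodrigues(np.array(d['R']))[0],np.array(d['t'],float),K,D)[0][:,0]
E
python3 - <<'E'
from h import *
a=grab('top','t0');b=grab('side','s0')
for d in(a,b): print(-np.array(d['R']).T@d['t'],d['fx'],d['k1'],np.round(d['R'],2).tolist())
s=status.sense();print(s['tool_pos'],np.round(s['tcp_rot'],3).tolist(),s['time_s'],s['finger_gap'],arm.tip_reach)
E
```

```text
[4.72478262e+02 8.01686420e-01 9.99625104e+02] 414.30885941509223 -0.058444412286388234 [[-0.01, -1.0, -0.01], [-0.99, 0.01, -0.1], [0.1, 0.01, -0.99]]
[ 509.58325395 -786.73004381 1013.0178419 ] 456.8604914381113 -0.02400224485590259 [[1.0, -0.05, 0.02], [-0.03, -0.75, -0.66], [0.05, 0.66, -0.75]]
[ 177.33517386 -598.89017772  255.39969101] [[0.959, 0.284, -0.0], [0.284, -0.959, 0.002], [0.0, -0.002, -1.0]] 0.1 85.1732430227195 25.0
```

View pics/t0.png

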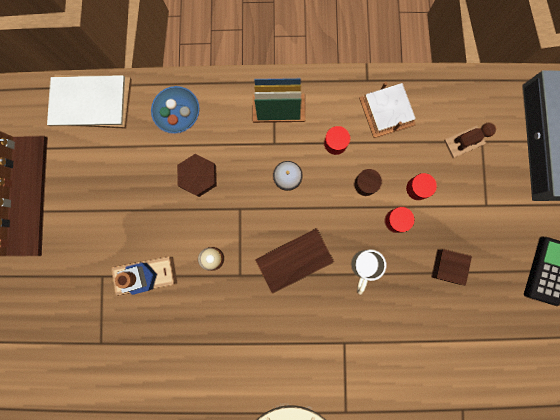

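View pics/s0.png

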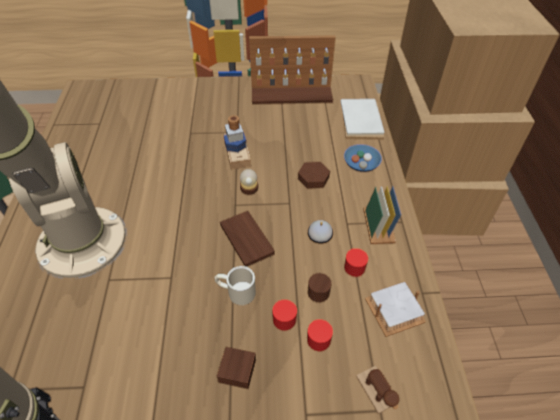

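The top picture shows the stack near (143,276), the long stand at (294,261), the hex stand at (197,175), the square stand at (453,267) and the dark round stand at (369,182). Red round decoys are at (338,139), (424,186) and (401,219). The globe is at (210,258) and the mug at (369,267); the grey bell at (288,176) is decor. Other things I could mistake for the targets: the figurine at (478,138) and the dark board at (25,195). Next is a close crop of the choice.

Run:
```python
from h import *
a=load('t0');b=load('s0')
A=cv2.resize(a['frame'][245:305,95:185],None,fx=8.8,fy=8.8,interpolation=cv2.INTER_CUBIC)[:300*2]
B=cv2.resize(b['frame'][105:205,200:300],(560,560),interpolation=cv2.INTER_CUBIC)
cv2.imwrite('pics/c1.png',A);cv2.imwrite('pics/c2.png',B)
f=a['frame'].astype(int); g=f.max(2); 
m=((g<85)).astype(np.uint8)
n,l,st,c=cv2.connectedComponentsWithStats(m)
for i in range(1,n):
    if st[i,4]>150: print(st[i],c[i].round(1))
```

```text
[  0   0  65  16 906] [30.1  6.6]
[   0    0  128   73 6075] [66.8 42.8]
[ 132    0   36   68 1331] [150.1  32.5]
[ 428    0   38   63 2010] [445.9  31.6]
[ 466    0   94   63 4227] [507.4  32.5]
[547   0  13  33 272] [554.9  12.8]
[ 523   72   37  129 2610] [537.8 140.4]
[254  80  48   5 225] [277.   81.9]
[255 100  46  20 886] [277.8 109.3]
[454 124  40  26 353] [472.6 137.3]
[  26  136   35  120 1174] [ 38.5 181.1]
[   0  141   23  115 1476] [  8.4 203.2]
[197 160  20  37 174] [208.7 178.2]
[354 169  27  27 415] [367.1 181.8]
[256 229  62  35 243] [285.  246.3]
[ 524  236   36   70 1194] [541.6 274.8]
[ 262  240   71   52 1171] [297.  268.1]
[432 249  54  34 781] [450.5 266. ]
```

View pics/c1.png

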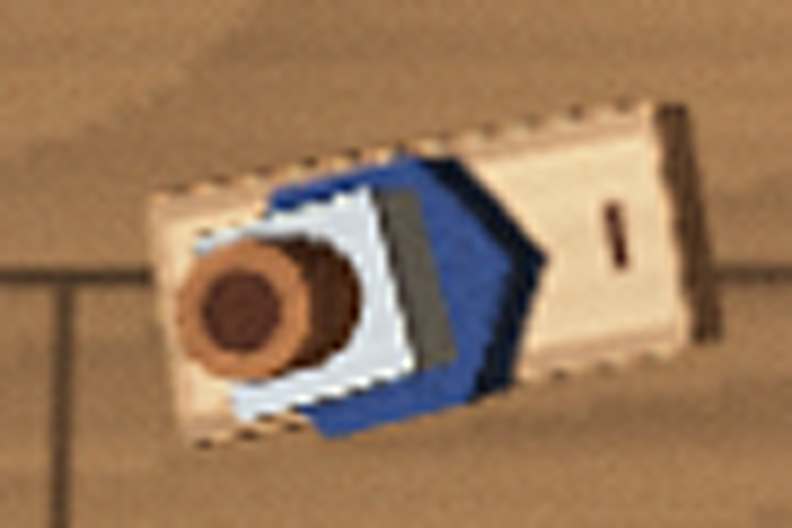

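View pics/c2.png

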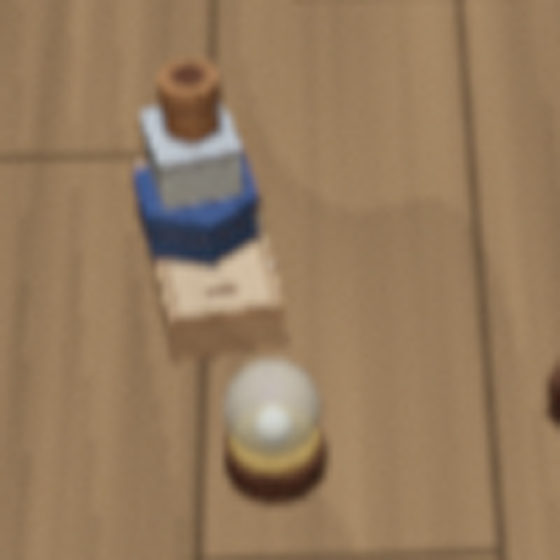

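The crops confirm the stack: from bottom to top, the long box, blue hex box, grey tin and pot, with the globe (glass on a dark foot) beside it. I'll fit prism silhouettes for the stands and clicked corners for the stack.

```bash
cat >> h.py <<'E'
from scipy.optimize import minimize, least_squares
def outline(k):
    if k=='long': return np.array([[45,82],[45,-82],[-45,-82],[-45,82]],float)
    if k=='sq': return 35*np.array([[1,1],[1,-1],[-1,-1],[-1,1]],float)
    if k=='hex': r=44/np.cos(np.pi/6);t=np.pi/6+np.arange(6)*np.pi/3
    else: r=29 if k=='round' else k; t=np.arange(48)*np.pi/24
    return r*np.c_[np.cos(t),np.sin(t)]
def place(o,p):
    c,s=np.cos(p[2]),np.sin(p[2]); return o@np.array([[c,s],[-s,c]])+p[:2]
def prism(o,p,z0,z1):
    q=place(o,p); return np.r_[np.c_[q,np.full(len(q),z0)],np.c_[q,np.full(len(q),z1)]]
def rend(d,X,S=4):
    m=np.zeros((420*S,560*S),np.uint8); h=cv2.convexHull(((proj(d,X)+.5)*S).astype(np.float32)).round().astype(int)
    cv2.fillPoly(m,[h],1); return cv2.resize(m.astype(np.float32),(560,420),interpolation=cv2.INTER_AREA)
def darkmask(d,thr=85):
    f=cv2.resize(d['frame'],None,fx=1,fy=1).astype(float); return f
def fitpr(d,o,p0,z1,mask):
    f=lambda p: float(np.abs(rend(d,prism(o,p,0,z1))-mask).sum())
    r=minimize(f,p0,method='Nelder-Mead',options=dict(initial_simplex=np.array([p0]+[np.array(p0)+e for e in np.diag([12,12,.2])]),xatol=.1,fatol=.2)); return r.x,r.fun,mask.sum()
E
python3 - <<'E'
from h import *
a=load('t0');b=load('s0')
H=dict(long=20,hex=30,sq=40,round=50)
seed={'t':dict(long=(294,261),hex=(197,175),sq=(453,267),round=(369,182)),'s':dict(long=(246,237),hex=(314,174),sq=(237,367),round=(319,288))}
yaw=dict(long=0,hex=0,sq=0,round=0)
for d,n in((a,'t'),(b,'s')):
    f=d['frame'].astype(float); g=f[...,2]; mall=((g<(115))&(f[...,2]-f[...,1]<80)).astype(np.uint8)
    cv2.imwrite(f'pics/m{n}.png',mall*255)
    nn,l,st,c=cv2.connectedComponentsWithStats(mall)
    for k in H:
        u,v=seed[n][k]; i=l[v,u]; w=back(d,[(u,v)],H[k])[0][:2]
        if i==0: print(n,k,'bg',g[v,u]);continue
        m=(l==i).astype(np.float32)
        best=min((fitpr(d,outline(k),[w[0],w[1],y],H[k],m) for y in ([-1.1,-.3,.3,1.1] if k!='round' else [0])),key=lambda r:r[1])
        print(n,k,st[i],best[0].round(3),best[1:])
E
```

```text
t long [   0  121  400  172 9795] [453.245 -13.552   0.459] (np.float64(7206.3125), np.float32(9795.0))
t hex [ 177  154   40   43 1264] [659.927 219.218   1.627] (np.float64(33.0625), np.float32(1264.0))
t sq [ 384  236  176   70 2895] [ 4.32975e+02 -3.81949e+02 -2.62000e-01] (np.float64(1837.125), np.float32(2895.0))
t round [354 169  28  27 570] [ 6.34819e+02 -1.89403e+02  6.10000e-02] (np.float64(30.4375), np.float32(570.0))
s long [ 220  211   55   55 1706] [451.867 -13.606   0.464] (np.float64(100.25), np.float32(1706.0))
s hex [298 162  32  27 677] [6.60401e+02 2.17548e+02 6.06000e-01] (np.float64(41.1875), np.float32(677.0))
s sq [ 217  303   39  117 1311] [ 4.33535e+02 -3.83665e+02 -2.45000e-01] (np.float64(152.1875), np.float32(1311.0))
s round [308 273  23  30 557] [ 6.35869e+02 -1.90398e+02 -1.76000e-01] (np.float64(62.6875), np.float32(557.0))
```

Run:
```python
from h import *
a=load('t0');b=load('s0')
ca=lambda L: np.array(L,float)/8.8+[95-.44,245-.44]
cb=lambda L: np.array(L,float)/5.6+[200-.4,105-.4]
def rect(o,uv,z,d,y0):
    X=back(d,uv,z)[:,:2]
    def f(p):
        q=place(o,p); return np.concatenate([x-q[np.argmin(((q-x)**2).sum(1))] for x in X])
    r=min((least_squares(f,[*X.mean(0),y]) for y in y0),key=lambda r:r.cost); return r.x.round(3),round((2*r.cost/len(X))**.5,1)
lb=outline('long')*[33/45,70/82]; tin=outline('sq')*23/35; hx=outline('hex')*32/44
R={}
R['lb']=rect(lb,ca([(150,195),(657,105),(688,345),(185,442)]),36,a,[-.3,-.1,.1,.3])
R['hex']=rect(hx,ca([(408,157),(515,260),(475,395),(328,436)]),70,a,np.arange(-.5,.5,.15))
R['tin']=rect(tin,ca([(372,188),(415,370),(235,420)]),106,a,np.arange(-.7,.7,.2))
for k in R: print(k,R[k])
pot=back(a,ca([(242,310)]),142)[0]; print('pot',pot,back(b,cb([(189,74)]),142)[0])
print('tin side', rect(tin,cb([(138,112),(230,98),(243,155),(160,172)]),106,b,np.arange(-.7,.7,.2)))
print('hex side', rect(hx,cb([(133,168),(145,215),(208,236),(260,195)]),70,b,np.arange(-.5,.5,.15)))
print('lb side', rect(lb,cb([(170,320),(284,305)]),36,b,[-.3,-.1,.1,.3]))
print('globe',back(b,cb([(275,480)]),0), back(a,[(210,258)],45),'mug',back(a,[(369,264)],72),back(b,[(241,276)],72),'bell',back(a,[(288,176)],20))
# overlay
IA=cv2.resize(a['frame'][235:305,90:190],None,fx=5.6,fy=5.6,interpolation=cv2.INTER_CUBIC);IB=cv2.resize(b['frame'][105:175,200:300],None,fx=5.6,fy=5.6,interpolation=cv2.INTER_CUBIC)
for I,d,o in((IA,a,(90,235)),(IB,b,(200,105))):
    for sh,p,z0,z1 in((lb,R['lb'][0],0,36),(hx,R['hex'][0],36,70),(tin,R['tin'][0],70,106),(outline(17),[*pot[:2],0],106,142)):
        q=(proj(d,prism(sh,p,z0,z1))+.5-o)*5.6; n=len(sh)
        for h in(q[:n],q[n:]): cv2.polylines(I,[h.round().astype(int)],True,(0,255,0),1)
cv2.imwrite('pics/ov.png',np.vstack([IA,IB])[:,:])
print(np.vstack([IA,IB]).shape)
cv2.imwrite('pics/ov.png',cv2.resize(np.hstack([IA,IB]),(800,280)))
```

```text
lb (array([4.20944e+02, 3.40926e+02, 1.72000e-01]), np.float64(1.5))
hex (array([4.16771e+02, 3.40924e+02, 2.60000e-01]), np.float64(1.3))
tin (array([4.17044e+02, 3.44915e+02, 2.56000e-01]), np.float64(0.3))
pot [417.78993139 345.90433919 142.        ] [418.91563557 345.63784361 142.        ]
tin side (array([4.18555e+02, 3.38909e+02, 2.23000e-01]), np.float64(4.0))
hex side (array([4.18227e+02, 3.37654e+02, 1.75000e-01]), np.float64(4.4))
lb side (array([434.23 , 268.82 ,  -0.976]), np.float64(45.4))
globe [[459.24402208 173.43470787   0.        ]] [[460.33290382 180.12046187  45.        ]] mug [[ 443.48902239 -179.0124869    72.        ]] [[ 444.57562117 -179.28147253   72.        ]] bell [[653.51621426  -1.64183874  20.        ]]
(784, 560, 3)
```

View pics/ov.png

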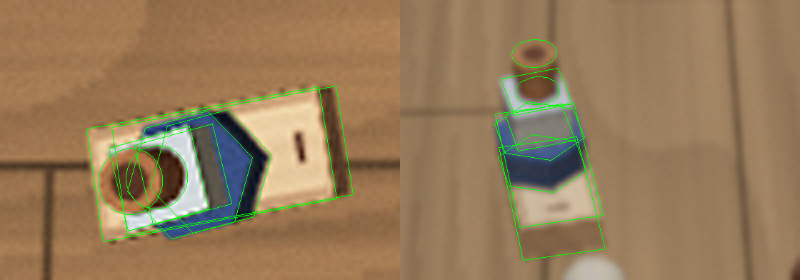

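The overlays match. Stands (x, y, yaw): long (452.5,-13.6,0.461), hex (660,218), square (433,-383,-0.255), round (635,-190). First I turn the tool to yaw 15° and plan the legs.

```bash
cat > plan.py <<'E'
# usage: plan.py  x,y,z ...   prints tool shifts per row for legs from the measured pose
import sys; from h import *
s=status.sense(); R=np.array(s['tcp_rot']); p=np.array(s['tool_pos']); 
print('t',round(s['time_s'],1),'p',p.round(1),'yaw',np.degrees(np.arctan2(R[1,1],R[0,1])).round(2),'tilt',np.degrees(np.arccos(-R[2,2])).round(2),'gap',round(s['finger_gap'],1),'q',np.round(s['q'],0).tolist(),'F',np.round(s['wrist_force'],1))
for a in sys.argv[1:]:
    y=float(a.split(',')[3]) if a.count(',')==3 else None
    x=np.array([float(v) for v in a.split(',')[:3]]); 
    if y is not None:
        t=np.radians(y); D=np.array([[-np.sin(t),np.cos(t),0],[np.cos(t),np.sin(t),0],[0,0,-1]]).T
        w=cv2.Rodrigues(R.T@D)[0].ravel(); print(' turn',w.round(3),'rows',int(np.ceil(abs(w).max()/.175)),(w/np.ceil(abs(w).max()/.175)).round(4)); R=D
    d=R.T@(x-p); n=max(1,int(np.ceil(np.linalg.norm(d)/48))); print(a,'total',d.round(1),'n',n,'row',(d/n).round(1)); p=x
E
python3 -m crank '[[[0,0,0,0,0,-0.1717],[0,0,0,0,0,-0.1717],[0,0,0,0,0,-0.1717],[0,0,0,0,0,-0.1717],[0,0,0,0,0,-0.1717],[0,0,0,0,0,-0.1717],[0,0,0,0,0,-0.1717],[0,0,0,0,0,-0.1717],[0,0,0,0,0,-0.1717],[0,0,0,0,0,0]]]' 85
python3 plan.py 480,-250,256 550,50,240 418,346,220 418,346,134
```

```text
time_s: 1.35
tool_pos: [177.2, -599.1, 255.7]
tcp_rot: [[-0.258, 0.966, -0.0], [0.966, 0.258, 0.001], [0.001, 0.0, -1.0]]
wrist_force: [-0.3, 0.6, 0.1]
finger_gap: 84.7
finger_force: 0.0
t 1.4 p [ 177.2 -599.1  255.7] yaw 14.96 tilt 0.06 gap 84.7 q [80.0, 23.0, -13.0, 78.0, 5.0, 80.0, 82.0] F [-0.3  0.6  0.1]
480,-250,256 total [2.591e+02 3.826e+02 1.000e-01] n 10 row [25.9 38.3  0. ]
550,50,240 total [271.7 145.1  16.3] n 7 row [38.8 20.7  2.3]
418,346,220 total [320.  -51.1  20.3] n 7 row [45.7 -7.3  2.9]
418,346,134 total [-0.1 -0.  86. ] n 2 row [-0. -0. 43.]
```

```bash
python3 -m crank '[[[26,38,0,0,0,0],[26,38,0,0,0,0],[26,38,0,0,0,0],[26,38,0,0,0,0],[26,38,0,0,0,0],[26,38,0,0,0,0],[26,38,0,0,0,0],[26,38,0,0,0,0],[26,38,0,0,0,0],[26,38,0,0,0,0]]]' >/dev/null
python3 -m crank '[[[39,21,2,0,0,0],[39,21,2,0,0,0],[39,21,2,0,0,0],[39,21,2,0,0,0],[39,21,2,0,0,0],[39,21,2,0,0,0],[39,21,2,0,0,0],[0,0,0,0,0,0]]]' >/dev/null
python3 plan.py 418,346,220 418,346,134
```

```text
t 3.6 p [547.8  56.9 242.2] yaw 15.18 tilt 0.13 gap 85.1 q [23.0, 17.0, -40.0, 90.0, 11.0, 77.0, -3.0] F [-0.1 -0.3  0.2]
418,346,220 total [312.9 -49.6  22.9] n 7 row [44.7 -7.1  3.3]
418,346,134 total [-0.2 -0.  86. ] n 2 row [-0.1 -0.  43. ]
```

```bash
python3 -m crank '[[[44.7,-7,3.3,0,0,0],[44.7,-7,3.3,0,0,0],[44.7,-7,3.3,0,0,0],[44.7,-7,3.3,0,0,0],[44.7,-7,3.3,0,0,0],[44.7,-7,3.3,0,0,0],[44.7,-7,3.3,0,0,0],[0,0,0,0,0,0],[0,0,0,0,0,0]]]' 66 >/dev/null
python3 plan.py 418,346,134
```

```text
t 4.7 p [420.4 340.5 219. ] yaw 14.86 tilt 0.05 gap 65.8 q [-3.0, 19.0, -48.0, 93.0, 15.0, 74.0, -39.0] F [ 0.2 -0.1  0.6]
418,346,134 total [ 6.  -0.9 85. ] n 2 row [ 3.  -0.5 42.5]
```

```bash
python3 -m crank '[[[3,-0.5,30,0,0,0],[3,-0.5,30,0,0,0],[0,0,25,0,0,0],[0,0,0,0,0,0],[0,0,0,0,0,0],[0,0,0,0,0,0]]]'
python3 plan.py 418,346,134
```

```text
time_s: 5.48
tool_pos: [418.0, 347.3, 135.6]
tcp_rot: [[-0.258, 0.966, 0.002], [0.966, 0.258, 0.001], [0.001, 0.002, -1.0]]
wrist_force: [0.5, -0.5, 0.3]
finger_gap: 66.0
finger_force: 0.0
t 5.5 p [418.  347.3 135.6] yaw 14.97 tilt 0.12 gap 66.0 q [-6.0, 24.0, -47.0, 99.0, 19.0, 65.0, -43.0] F [ 0.5 -0.5  0.3]
418,346,134 total [-1.3 -0.4  1.6] n 1 row [-1.3 -0.4  1.6]
```

```bash
python3 -m crank '[[[0,0,0,0,0,0],[0,0,0,0,0,0],[0,0,0,0,0,0],[0,0,0,0,0,0],[0,0,0,0,0,0],[0,0,0,0,0,0],[0,0,0,0,0,0],[0,0,0,0,0,0]]]' 20 30
python3 -m crank '[[[0,0,-20,0,0,0],[0,0,-40,0,0,0],[0,0,-30,0,0,0],[0,0,0,0,0,0]]]'
python3 plan.py 550,80,225 635.3,-189.9,200 635.3,-189.9,79
```

```text
time_s: 6.48
tool_pos: [417.4, 347.4, 134.8]
tcp_rot: [[-0.259, 0.966, 0.001], [0.966, 0.259, 0.0], [0.0, 0.001, -1.0]]
wrist_force: [-0.5, -1.1, 5.8]
finger_gap: 33.2
finger_force: 29.6
time_s: 6.98
tool_pos: [417.8, 348.3, 226.5]
tcp_rot: [[-0.26, 0.966, 0.003], [0.966, 0.26, 0.002], [0.001, 0.004, -1.0]]
wrist_force: [-0.2, -0.4, -1.5]
finger_gap: 33.1
finger_force: 30.0
t 7.0 p [417.8 348.3 226.5] yaw 15.04 tilt 0.24 gap 33.1 q [-4.0, 19.0, -49.0, 93.0, 15.0, 75.0, -40.0] F [-0.2 -0.4 -1.5]
550,80,225 total [-293.4   58.     1.3] n 7 row [-41.9   8.3   0.2]
635.3,-189.9,200 total [-282.8   12.2   24.6] n 6 row [-47.1   2.    4.1]
635.3,-189.9,79 total [ -0.2  -0.5 121. ] n 3 row [-0.1 -0.2 40.3]
```

```bash
python3 -m crank '[[[-42,8,0,0,0,0],[-42,8,0,0,0,0],[-42,8,0,0,0,0],[-42,8,0,0,0,0],[-42,8,0,0,0,0],[-42,8,0,0,0,0],[-42,8,0,0,0,0]]]' >/dev/null
python3 -m crank '[[[-47,2,4,0,0,0],[-47,2,4,0,0,0],[-47,2,4,0,0,0],[-47,2,4,0,0,0],[-47,2,4,0,0,0],[-47,2,4,0,0,0],[0,0,0,0,0,0],[0,0,0,0,0,0],[0,0,0,0,0,0]]]' >/dev/null
python3 plan.py 635.3,-189.9,200,15 635.3,-189.9,90
python3 - <<'E'
from h import *
grab('top','t1');grab('side','s1')
E
```

```text
t 9.0 p [ 632.2 -189.5  200. ] yaw 15.18 tilt 0.05 gap 33.0 q [36.0, 32.0, -33.0, 76.0, 17.0, 77.0, 18.0] F [ 0.1 -0.1 -0.4]
 turn [-0.    -0.001  0.003] rows 1 [-0.0001 -0.0009  0.0031]
635.3,-189.9,200,15 total [-1.2  2.9  0. ] n 1 row [-1.2  2.9  0. ]
635.3,-189.9,90 total [  0.   0. 110.] n 3 row [ 0.   0.  36.7]
```

```bash
python3 -m crank '[[[-1,3,30,0,0,0],[0,0,40,0,0,0],[0,0,35,0,0,0],[0,0,8,0,0,0],[0,0,0,0,0,0],[0,0,0,0,0,0],[0,0,0,0,0,0]]]' 
python3 plan.py 635.3,-189.9,79
```

```text
time_s: 9.95
tool_pos: [636.3, -191.8, 88.9]
tcp_rot: [[-0.259, 0.966, 0.002], [0.966, 0.259, -0.001], [-0.001, 0.002, -1.0]]
wrist_force: [0.2, -0.5, -1.1]
finger_gap: 33.1
finger_force: 30.0
t 9.9 p [ 636.3 -191.8   88.9] yaw 15.03 tilt 0.15 gap 33.1 q [35.0, 37.0, -31.0, 82.0, 20.0, 66.0, 16.0] F [ 0.2 -0.5 -1.1]
635.3,-189.9,79 total [ 2.1 -0.5  9.9] n 1 row [ 2.1 -0.5  9.9]
```

```bash
python3 -m crank '[[[1,-0.5,5,0,0,0],[0,0,3,0,0,0],[0,0,1,0,0,0],[0,0,0,0,0,0],[0,0,0,0,0,0],[0,0,0,0,0,0]]]'
```

```text
time_s: 10.7
tool_pos: [634.5, -190.7, 78.9]
tcp_rot: [[-0.259, 0.966, -0.0], [0.966, 0.259, -0.0], [-0.0, -0.0, -1.0]]
wrist_force: [-3.2, 1.5, 6.0]
finger_gap: 33.1
finger_force: 30.8
```

```bash
python3 -m crank '[[[0,0,0,0,0,0],[0,0,0,0,0,0],[0,0,0,0,0,0],[0,0,0,0,0,0],[0,0,-30,0,0,0],[0,0,-50,0,0,0],[0,0,-50,0,0,0],[0,0,0,0,0,0]]]' 70 
python3 plan.py 550,80,210 417,344,190 417,344,98
```

```text
time_s: 11.7
tool_pos: [637.0, -190.8, 213.7]
tcp_rot: [[-0.259, 0.966, 0.009], [0.966, 0.259, -0.002], [-0.004, 0.008, -1.0]]
wrist_force: [0.8, 0.0, -0.4]
finger_gap: 69.8
finger_force: 0.0
t 11.7 p [ 637.  -190.8  213.7] yaw 15.03 tilt 0.51 gap 69.8 q [35.0, 32.0, -33.0, 74.0, 17.0, 78.0, 18.0] F [ 0.8  0.  -0.4]
550,80,210 total [284.1 -13.8   2.4] n 6 row [47.4 -2.3  0.4]
417,344,190 total [289.5 -60.1  18.3] n 7 row [41.4 -8.6  2.6]
417,344,98 total [ 0.4 -0.7 92. ] n 2 row [ 0.2 -0.4 46. ]
```

```bash
python3 -m crank '[[[47,-2,0,0,0,0],[47,-2,0,0,0,0],[47,-2,0,0,0,0],[47,-2,0,0,0,0],[47,-2,0,0,0,0],[47,-2,0,0,0,0]]]' >/dev/null
python3 - <<'E'
from h import *
a=grab('top','t2');b=grab('side','s2')
def crop(d,x,y,w,h,W,H): return cv2.resize(d['frame'][y:y+h,x:x+w],(W,H),interpolation=cv2.INTER_CUBIC)
A=crop(a,100,245,80,60,400,300);B=crop(b,205,110,80,60,400,300);C=crop(a,340,155,80,60,400,300);D=crop(b,280,250,80,60,400,300)
cv2.imwrite('pics/v2.png',np.vstack([np.hstack([A,B]),np.hstack([C,D])]))
E
```

```text
(no output)
```

View pics/v2.png

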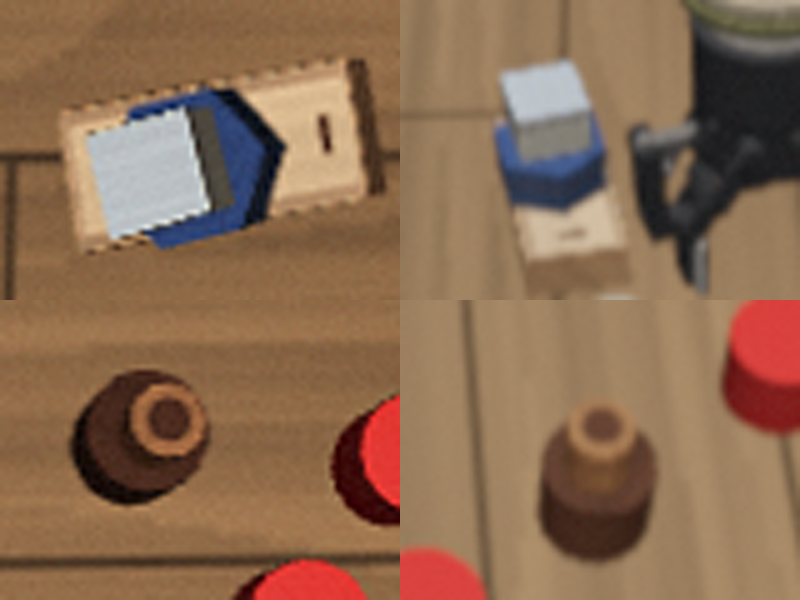

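The pot stands on the dark round stand, its top at crop (168,420), and the tin's top face is fully visible at crop (150,172). Now I measure both.

```bash
python3 - <<'E'
from h import *
a=load('t2');b=load('s2')
print('pot',back(a,[(340+168/5-.4,155+120/5-.4)],86)[0],back(b,[(280+200/5-.4,250+125/5-.4)],86)[0])
X=back(a,np.array([(87,137),(187,108),(212,210),(112,238)])/5+[99.6,244.6],106)[:,:2];print('tin',X.mean(0),[np.degrees(np.arctan2(*(X[i]-X[j])[::-1])).round(1) for i,j in((1,0),(2,3),(1,2),(0,3))])
X=back(b,np.array([(98,75),(175,60),(190,112),(118,128)])/5+[204.6,109.6],106)[:,:2];print('tin s',X.mean(0))
E
python3 plan.py 417,344,190 417,344,98
```

```text
pot [ 633.04643788 -191.79907518   86.        ] [ 633.35263908 -192.64764825   86.        ]
tin [416.64241705 344.01299392] [np.float64(-74.4), np.float64(-74.8), np.float64(15.1), np.float64(15.5)]
tin s [417.38227257 340.0485814 ]
t 12.6 p [547.5  85.3 208.1] yaw 15.57 tilt 0.15 gap 70.0 q [21.0, 20.0, -41.0, 93.0, 13.0, 73.0, -7.0] F [0.1 0.  0.3]
417,344,190 total [284.2 -56.3  18.9] n 7 row [40.6 -8.   2.7]
417,344,98 total [-0.2  0.  92. ] n 2 row [-0.1  0.  46. ]
```

```bash
python3 -m crank '[[[41,-8,3,0,0,0],[41,-8,3,0,0,0],[41,-8,3,0,0,0],[41,-8,3,0,0,0],[41,-8,2,0,0,0],[41,-8,2,0,0,0],[39,-8,2,0,0,0],[0,0,0,0,0,0],[0,0,0,0,0,0]]]' 76 >/dev/null
python3 plan.py 417,343,99
```

```text
t 13.7 p [422.2 338.4 189.6] yaw 15.02 tilt 0.06 gap 76.0 q [-4.0, 20.0, -47.0, 96.0, 16.0, 71.0, -40.0] F [-0.4 -0.7 -0.4]
417,343,99 total [ 5.9 -3.8 90.6] n 2 row [ 2.9 -1.9 45.3]
```

```bash
python3 -m crank '[[[3,-2,30,0,0,0],[2,-2,35,0,0,0],[0,0,25,0,0,0],[0,0,0,0,0,0],[0,0,0,0,0,0],[0,0,0,0,0,0]]]'>/dev/null
python3 plan.py 417,343,99
python3 -m crank '[[[0,0,0,0,0,0],[0,0,0,0,0,0],[0,0,0,0,0,0],[0,0,0,0,0,0],[0,0,0,0,0,0],[0,0,0,0,0,0],[0,0,0,0,0,0],[0,0,0,0,0,0]]]' 32 40
python3 -m crank '[[[0,0,-20,0,0,0],[0,0,-40,0,0,0],[0,0,-50,0,0,0],[0,0,0,0,0,0]]]'
python3 plan.py 540,80,205 500,-250,190 433,-383,170,-14.6 433,-383,78
```

```text
t 14.4 p [417.6 343.2 101.6] yaw 14.99 tilt 0.13 gap 75.8 q [-7.0, 26.0, -45.0, 102.0, 21.0, 61.0, -44.0] F [-0.9 -0.8  0. ]
417,343,99 total [-0.  -0.7  2.6] n 1 row [-0.  -0.7  2.6]
time_s: 15.42
tool_pos: [417.2, 343.3, 101.0]
tcp_rot: [[-0.259, 0.966, 0.001], [0.966, 0.259, 0.001], [0.0, 0.001, -1.0]]
wrist_force: [-1.1, -1.7, 6.1]
finger_gap: 45.2
finger_force: 41.8
time_s: 15.92
tool_pos: [417.9, 345.0, 215.4]
tcp_rot: [[-0.26, 0.966, 0.006], [0.966, 0.26, 0.005], [0.003, 0.007, -1.0]]
wrist_force: [-0.3, -0.2, -1.8]
finger_gap: 45.6
finger_force: 41.3
t 15.9 p [417.9 345.  215.4] yaw 15.07 tilt 0.45 gap 45.6 q [-4.0, 19.0, -48.0, 94.0, 15.0, 73.0, -40.0] F [-0.3 -0.2 -1.8]
540,80,205 total [-287.7   49.     9.9] n 7 row [-41.1   7.    1.4]
500,-250,190 total [-308.3 -124.5   13.2] n 7 row [-44.  -17.8   1.9]
 turn [ 0.006 -0.005  0.518] rows 3 [ 0.0021 -0.0016  0.1726]
433,-383,170,-14.6 total [-145.6  -31.3   20. ] n 4 row [-36.4  -7.8   5. ]
433,-383,78 total [ 0.  0. 92.] n 2 row [ 0.  0. 46.]
```

```bash
python3 -m crank '[[[-41,7,1,0,0,0],[-41,7,1,0,0,0],[-41,7,1,0,0,0],[-41,7,1,0,0,0],[-41,7,1,0,0,0],[-41,7,1,0,0,0],[-41,7,1,0,0,0]]]' >/dev/null
python3 -m crank '[[[-44,-18,2,0,0,0],[-44,-18,2,0,0,0],[-44,-18,2,0,0,0],[-44,-18,2,0,0,0],[-44,-18,2,0,0,0],[-44,-18,2,0,0,0],[-44,-18,2,0,0,0],[0,0,0,0,0,0.173],[0,0,0,0,0,0.173],[0,0,0,0,0,0.172],[0,0,0,0,0,0]]]' >/dev/null
python3 plan.py 433,-383,170
```

```text
t 18.2 p [ 496.5 -251.3  189. ] yaw -14.56 tilt 0.05 gap 45.5 q [45.0, 18.0, -26.0, 94.0, 8.0, 70.0, 2.0] F [-0.3 -0.4 -1.1]
433,-383,170 total [-143.4  -28.3   19. ] n 4 row [-35.9  -7.1   4.7]
```

```bash
python3 -m crank '[[[-36,-7,5,0,0,0],[-36,-7,5,0,0,0],[-36,-7,5,0,0,0],[-35,-7,5,0,0,0],[0,0,40,0,0,0],[0,0,40,0,0,0],[0,0,10,0,0,0],[0,0,0,0,0,0],[0,0,0,0,0,0],[0,0,0,0,0,0]]]' >/dev/null
python3 plan.py 433.3,-382.8,71.5
```

```text
t 19.4 p [ 434.3 -383.5   80.8] yaw -14.62 tilt 0.15 gap 45.5 q [55.0, 26.0, -21.0, 97.0, 11.0, 58.0, 15.0] F [-0.1 -0.  -0.8]
433.3,-382.8,71.5 total [ 0.4 -1.1  9.3] n 1 row [ 0.4 -1.1  9.3]
```

```bash
python3 -m crank '[[[0,-1,5,0,0,0],[0,0,3,0,0,0],[0,0,1.5,0,0,0],[0,0,0,0,0,0],[0,0,0,0,0,0],[0,0,0,0,0,0]]]'; python3 plan.py
```

```text
time_s: 20.18
tool_pos: [432.4, -382.7, 71.0]
tcp_rot: [[0.253, 0.967, -0.0], [0.967, -0.253, -0.0], [-0.001, -0.0, -1.0]]
wrist_force: [-5.7, 4.1, 12.9]
finger_gap: 45.4
finger_force: 43.0
t 20.2 p [ 432.4 -382.7   71. ] yaw -14.65 tilt 0.03 gap 45.4 q [55.0, 27.0, -21.0, 98.0, 11.0, 57.0, 15.0] F [-5.7  4.1 12.9]
```

```bash
python3 -m crank '[[[0,0,0,0,0,0],[0,0,0,0,0,0],[0,0,0,0,0,0],[0,0,0,0,0,0],[0,0,-30,0,0,0],[0,0,-50,0,0,0],[0,0,-40,0,0,-0.173],[0,0,0,0,0,-0.173],[0,0,0,0,0,-0.172],[0,0,0,0,0,0]]]' 76 >/dev/null
python3 plan.py 510,-150,190 540,100,180 417,341,160
python3 - <<'E'
from h import *
a=grab('top','t3');b=grab('side','s3')
def crop(d,x,y,w,h,W,H): return cv2.resize(d['frame'][y:y+h,x:x+w],(W,H),interpolation=cv2.INTER_CUBIC)
cv2.imwrite('pics/v3.png',np.hstack([crop(a,100,245,80,60,400,300),crop(b,205,110,80,60,400,300)]))
E
```

```text
t 21.4 p [ 432.4 -382.7  189.6] yaw 14.96 tilt 0.02 gap 75.9 q [60.0, 21.0, -27.0, 91.0, 10.0, 71.0, 46.0] F [ 0.2 -0.9 -0.3]
510,-150,190 total [204.8 135.1  -0.3] n 6 row [34.1 22.5 -0. ]
540,100,180 total [233.8  93.5  10.1] n 6 row [39.  15.6  1.7]
417,341,160 total [264.6 -56.6  20.1] n 6 row [44.1 -9.4  3.3]
```

View pics/v3.png

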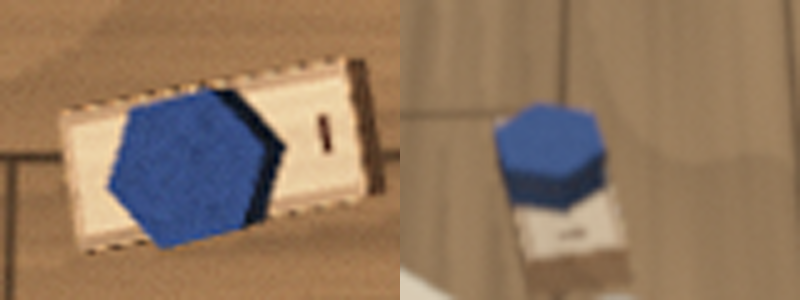

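The hex box is now fully visible, with its top vertices at crop (130,104), (213,90), (268,152), (243,230), (163,248) and (108,186).

```bash
python3 -m crank '[[[34,22.5,0,0,0,0],[34,22.5,0,0,0,0],[34,22.5,0,0,0,0],[34,22.5,0,0,0,0],[34,22.5,0,0,0,0],[34,22.5,0,0,0,0]]]' >/dev/null
python3 -m crank '[[[39,16,2,0,0,0],[39,16,2,0,0,0],[39,16,2,0,0,0],[39,16,2,0,0,0],[39,16,2,0,0,0],[39,16,2,0,0,0],[0,0,0,0,0,0],[0,0,0,0,0,0]]]' 85 >/dev/null
python3 - <<'E'
from h import *
a=load('t3')
X=back(a,np.array([(130,104),(213,90),(268,152),(243,230),(163,248),(108,186)])/5+[99.6,244.6],70)[:,:2]
print(X.mean(0)); hx=outline('hex')*32/44
def f(p):
    q=place(hx,p); return np.concatenate([x-q[np.argmin(((q-x)**2).sum(1))] for x in X])
r=least_squares(f,[*X.mean(0),.25]);print(r.x,np.degrees(r.x[2]),r.cost)
E
python3 plan.py 417,341,160 417,341,66
```

```text
[416.5467761  340.45541509]
[4.16546776e+02 3.40455415e+02 2.19176152e-01] 12.55786848531657 4.678280845208298
t 23.3 p [542.   99.8 177.5] yaw 14.93 tilt 0.03 gap 84.8 q [19.0, 21.0, -41.0, 95.0, 14.0, 69.0, -10.0] F [-0.5 -0.5 -0.1]
417,341,160 total [265.3 -58.6  17.4] n 6 row [44.2 -9.8  2.9]
417,341,66 total [ 0.  0. 94.] n 2 row [ 0.  0. 47.]
```

```bash
python3 -m crank '[[[44,-10,3,0,0,0],[44,-10,3,0,0,0],[44,-10,3,0,0,0],[44,-10,3,0,0,0],[44,-10,3,0,0,0],[44,-9,3,0,0,0],[0,0,0,0,0,0.03],[0,0,0,0,0,0],[0,0,0,0,0,0]]]' >/dev/null
python3 plan.py 416.8,340.6,65
```

```text
t 24.4 p [418.  338.  159.6] yaw 13.11 tilt 0.06 gap 85.1 q [-5.0, 22.0, -47.0, 98.0, 17.0, 67.0, -43.0] F [ 0.  -0.2  0.2]
416.8,340.6,65 total [ 2.9 -0.6 94.6] n 2 row [ 1.4 -0.3 47.3]
```

```bash
python3 -m crank '[[[3,-0.5,35,0,0,0],[0,0,35,0,0,0],[0,0,24,0,0,0],[0,0,0,0,0,0],[0,0,0,0,0,0],[0,0,0,0,0,0]]]'>/dev/null
python3 plan.py 416.8,340.6,65
python3 -m crank '[[[0,0,0,0,0,0],[0,0,0,0,0,0],[0,0,0,0,0,0],[0,0,0,0,0,0],[0,0,0,0,0,0],[0,0,0,0,0,0],[0,0,0,0,0,0]]]' 50 40
python3 -m crank '[[[0,0,-20,0,0,0],[0,0,-40,0,0,0],[0,0,-50,0,0,0],[0,0,-20,0,0,0],[0,0,0,0,0,0],[0,0,0,0,0,0]]]'
python3 plan.py 660,218.4,160 660,218.4,69
```

```text
t 25.1 p [416.2 343.1  67.1] yaw 13.28 tilt 0.13 gap 85.0 q [-8.0, 28.0, -44.0, 103.0, 23.0, 57.0, -47.0] F [-0.8  0.4  0.1]
416.8,340.6,65 total [-2.5 -0.   2.1] n 1 row [-2.5 -0.   2.1]
time_s: 26.02
tool_pos: [416.1, 343.1, 66.8]
tcp_rot: [[-0.23, 0.973, 0.002], [0.973, 0.23, 0.001], [0.0, 0.002, -1.0]]
wrist_force: [0.5, -1.6, 5.3]
finger_gap: 63.2
finger_force: 44.3
time_s: 26.78
tool_pos: [415.0, 342.2, 195.1]
tcp_rot: [[-0.23, 0.973, -0.001], [0.973, 0.23, -0.001], [-0.001, -0.001, -1.0]]
wrist_force: [-0.8, 0.4, -1.3]
finger_gap: 63.2
finger_force: 45.1
t 26.8 p [415.  342.2 195.1] yaw 13.31 tilt 0.07 gap 63.2 q [-4.0, 20.0, -48.0, 96.0, 15.0, 71.0, -42.0] F [-0.8  0.4 -1.3]
660,218.4,160 total [-176.9  210.    35. ] n 6 row [-29.5  35.    5.8]
660,218.4,69 total [ 0.1  0.1 91. ] n 2 row [ 0.   0.  45.5]
```

```bash
python3 -m crank '[[[-29.5,35,6,0,0,0],[-29.5,35,6,0,0,0],[-29.5,35,6,0,0,0],[-29.5,35,6,0,0,0],[-29.5,35,6,0,0,0],[-28,35,5,0,0,0],[0,0,0,0,0,0],[0,0,0,0,0,0],[0,0,0,0,0,0]]]' >/dev/null
python3 plan.py 659.5,220.5,70
```

```text
t 27.9 p [658.9 221.6 160.4] yaw 13.44 tilt 0.07 gap 63.2 q [2.0, 39.0, -39.0, 72.0, 24.0, 77.0, -22.0] F [-0.5  1.4 -1.7]
659.5,220.5,70 total [-1.3  0.4 90.4] n 2 row [-0.6  0.2 45.2]
```

```bash
python3 -m crank '[[[-1,0.5,35,0,0,0],[0,0,35,0,0,0],[0,0,20,0,0,0],[0,0,0,0,0,0],[0,0,0,0,0,0],[0,0,0,0,0,0]]]' >/dev/null
python3 plan.py 659.5,220.5,61
python3 -m crank '[[[0,0,5,0,0,0],[0,0,2,0,0,0],[0,0,1.5,0,0,0],[0,0,0,0,0,0],[0,0,0,0,0,0],[0,0,0,0,0,0]]]'
```

```text
t 28.6 p [661.7 220.   72.6] yaw 13.31 tilt 0.16 gap 63.2 q [2.0, 44.0, -37.0, 77.0, 27.0, 68.0, -24.0] F [ 0.3  0.4 -1.4]
659.5,220.5,61 total [ 1.  -2.  11.6] n 1 row [ 1.  -2.  11.6]
time_s: 29.4
tool_pos: [660.9, 219.4, 62.3]
tcp_rot: [[-0.23, 0.973, 0.0], [0.973, 0.23, 0.0], [0.0, 0.0, -1.0]]
wrist_force: [-0.1, -1.0, -1.6]
finger_gap: 63.2
finger_force: 45.0
```

```bash
python3 -m crank '[[[0,0,1,0,0,0],[0,0,0.5,0,0,0],[0,0,0,0,0,0],[0,0,0,0,0,0],[0,0,0,0,0,0]]]'
```

```text
time_s: 30.02
tool_pos: [660.9, 219.5, 61.0]
tcp_rot: [[-0.23, 0.973, 0.0], [0.973, 0.23, 0.0], [0.0, 0.0, -1.0]]
wrist_force: [-1.7, -1.3, 3.3]
finger_gap: 63.2
finger_force: 45.5
```

```bash
python3 -m crank '[[[0,0,0,0,0,0],[0,0,0,0,0,0],[0,0,0,0,0,0],[0,0,0,0,0,0],[0,0,-30,0,0,0],[0,0,-50,0,0,0],[0,0,-20,0,0,0.06],[0,0,0,0,0,0],[0,0,0,0,0,0]]]' 85 >/dev/null
python3 plan.py 421,341,130
python3 - <<'E'
from h import *
a=grab('top','t4');b=grab('side','s4')
def crop(d,x,y,w,h,W,H): return cv2.resize(d['frame'][y:y+h,x:x+w],(W,H),interpolation=cv2.INTER_CUBIC)
cv2.imwrite('pics/v4.png',np.vstack([np.hstack([crop(a,100,245,80,60,400,300),crop(b,205,110,80,60,400,300)]),np.hstack([crop(a,415,235,80,60,400,300),crop(b,200,335,80,60,400,300)])]))
E
```

```text
t 31.1 p [660.4 219.1 159.5] yaw 9.94 tilt 0.09 gap 85.0 q [2.0, 39.0, -38.0, 72.0, 24.0, 77.0, -25.0] F [ 0.1 -0.6  0. ]
421,341,130 total [ 161.4 -214.8   29.7] n 6 row [ 26.9 -35.8   5. ]
```

View pics/v4.png

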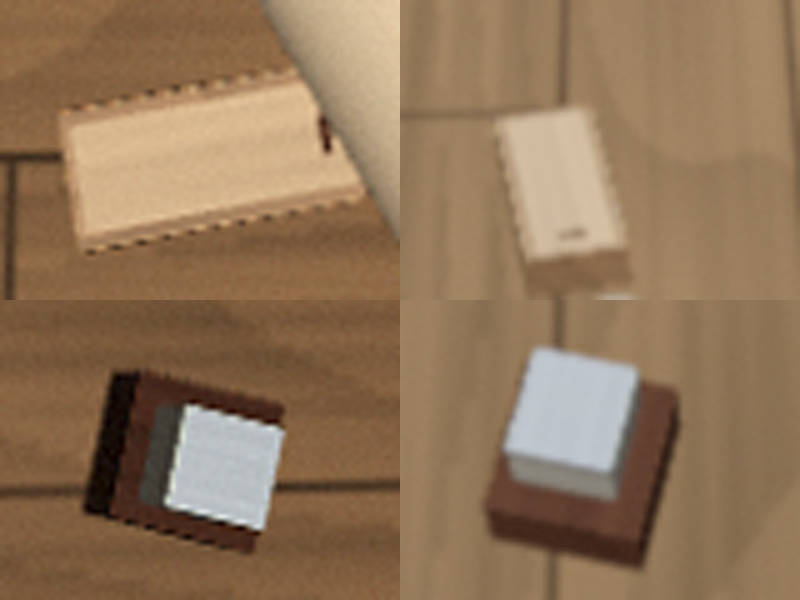

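The long box is unmoved, with left corners at crop (62,113) and (82,250). The tin sits squarely on its stand, top centre at crop (224,466).

```bash
python3 - <<'E'
from h import *
a=load('t4');b=load('s4')
for d,L,o in((a,[(185,104),(283,128),(263,229),(165,204)],(414.6,234.6)),(b,[(135,47),(238,68),(210,172),(107,150)],(199.6,334.6))):
    X=back(d,np.array(L)/5+o,76)[:,:2];print(X.mean(0),np.degrees(np.arctan2(*(X[1]-X[0])[::-1])))
X=back(b,np.array([(97,118),(180,106),(228,248),(127,257)])/5+[204.6,109.6],36)[:,:2];print('lb side',X.mean(0))
E
python3 -m crank '[[[27,-36,3,0,0,0],[27,-36,3,0,0,0],[27,-36,3,0,0,0],[27,-36,3,0,0,0],[27,-36,3,0,0,0],[27,-35,3,0,0,0],[0,0,0,0,0,0],[0,0,0,0,0,0],[0,0,0,0,0,0]]]' 85.4 >/dev/null
python3 plan.py 420.5,340.5,29
```

```text
[ 431.97187097 -379.94738334] -104.55534043010294
[ 432.56408961 -382.40227491] -14.604263336392624
lb side [420.19163807 339.00005296]
t 32.4 p [422.4 341.1 142.3] yaw 9.75 tilt 0.03 gap 85.3 q [-6.0, 23.0, -45.0, 99.0, 18.0, 66.0, -47.0] F [-0.1 -0.1 -0.1]
420.5,340.5,29 total [ -0.3  -2.  113.3] n 3 row [-0.1 -0.7 37.8]
```

```bash
python3 -m crank '[[[0,-2,35,0,0,0],[0,0,35,0,0,0],[0,0,30,0,0,0],[0,0,10,0,0,0],[0,0,0,0,0,0],[0,0,0,0,0,0],[0,0,0,0,0,0]]]'>/dev/null
python3 plan.py 420.5,340.5,29
python3 -m crank '[[[0,0,0,0,0,0],[0,0,0,0,0,0],[0,0,0,0,0,0],[0,0,0,0,0,0],[0,0,0,0,0,0],[0,0,0,0,0,0],[0,0,0,0,0,0]]]' 55 60
python3 -m crank '[[[0,0,-20,0,0,0],[0,0,-40,0,0,0],[0,0,-50,0,0,0],[0,0,-35,0,0,0],[0,0,0,0,0,0],[0,0,0,0,0,0]]]'
python3 plan.py 500,150,170 452.5,-13.6,150,26.4
```

```text
t 33.2 p [420.  342.3  33.9] yaw 9.86 tilt 0.12 gap 85.2 q [-10.0, 31.0, -41.0, 104.0, 25.0, 54.0, -52.0] F [-0.3  1.   1.1]
420.5,340.5,29 total [-1.8  0.2  4.9] n 1 row [-1.8  0.2  4.9]
time_s: 34.12
tool_pos: [420.2, 342.3, 34.0]
tcp_rot: [[-0.171, 0.985, 0.002], [0.985, 0.171, 0.001], [0.001, 0.002, -1.0]]
wrist_force: [0.2, -0.8, 6.5]
finger_gap: 64.8
finger_force: 66.8
time_s: 34.88
tool_pos: [418.8, 341.2, 177.2]
tcp_rot: [[-0.172, 0.985, -0.001], [0.985, 0.172, -0.001], [-0.001, -0.001, -1.0]]
wrist_force: [-0.0, -0.5, -3.8]
finger_gap: 64.9
finger_force: 68.6
t 34.9 p [418.8 341.2 177.2] yaw 9.88 tilt 0.07 gap 64.9 q [-5.0, 21.0, -47.0, 97.0, 16.0, 69.0, -45.0] F [-0.  -0.5 -3.8]
500,150,170 total [-202.3   47.2    7.3] n 5 row [-40.5   9.4   1.5]
 turn [-0.001  0.001 -0.288] rows 2 [-0.0005  0.0004 -0.1442]
452.5,-13.6,150,26.4 total [-125.4 -115.3   20. ] n 4 row [-31.4 -28.8   5. ]
```

```bash
python3 -m crank '[[[-40.5,9.5,1.5,0,0,0],[-40.5,9.5,1.5,0,0,0],[-40.5,9.5,1.5,0,0,0],[-40.5,9.5,1.5,0,0,0],[-40.5,9.5,1.5,0,0,0],[0,0,0,0,0,-0.144],[0,0,0,0,0,-0.144],[0,0,0,0,0,0],[0,0,0,0,0,0]]]' >/dev/null
python3 plan.py 451.8,-12.2,150,26.4
```

```text
t 36.0 p [500.3 150.4 169.4] yaw 26.21 tilt 0.1 gap 64.7 q [18.0, 18.0, -45.0, 100.0, 14.0, 67.0, -5.0] F [-0.1  0.6 -3. ]
 turn [-0.002 -0.001 -0.003] rows 1 [-0.0015 -0.0007 -0.0033]
451.8,-12.2,150,26.4 total [-124.1 -115.7   19.4] n 4 row [-31.  -28.9   4.8]
```

```bash
python3 -m crank '[[[-31,-29,5,0,0,-0.003],[-31,-29,5,0,0,0],[-31,-29,5,0,0,0],[-31,-29,5,0,0,0],[0,0,0,0,0,0],[0,0,35,0,0,0],[0,0,35,0,0,0],[0,0,14,0,0,0],[0,0,0,0,0,0],[0,0,0,0,0,0],[0,0,0,0,0,0]]]' >/dev/null
python3 plan.py 451.8,-12.2,54
```

```text
t 37.4 p [453.3 -12.3  67.4] yaw 26.53 tilt 0.13 gap 64.8 q [33.0, 17.0, -40.0, 116.0, 14.0, 52.0, 12.0] F [-0.1  0.2 -2.4]
451.8,-12.2,54 total [ 0.7 -1.3 13.4] n 1 row [ 0.7 -1.3 13.4]
```

```bash
python3 -m crank '[[[0.5,-1,5,0,0,0],[0,0,4,0,0,0],[0,0,2,0,0,0],[0,0,1.5,0,0,0],[0,0,0,0,0,0],[0,0,0,0,0,0],[0,0,0,0,0,0]]]'
```

```text
time_s: 38.25
tool_pos: [451.1, -12.3, 54.0]
tcp_rot: [[-0.447, 0.895, -0.0], [0.895, 0.447, -0.0], [-0.0, -0.0, -1.0]]
wrist_force: [-4.1, -0.9, 5.5]
finger_gap: 64.8
finger_force: 69.7
```

```bash
python3 -m crank '[[[0,0,0,0,0,0],[0,0,0,0,0,0],[0,0,0,0,0,0],[0,0,0,0,0,0],[0,0,-30,0,0,0],[0,0,-50,0,0,0],[0,0,-50,0,0,0],[0,0,-50,0,0,0],[0,0,-50,0,0,0],[0,0,0,0,0,0],[0,0,0,0,0,0]]]' 85.4 >/dev/null
python3 -m crank '[[[45,0,0,0,0,0],[45,0,0,0,0,0],[45,0,0,0,0,0],[45,0,0,0,0,0],[45,20,0,0,0,0],[45,20,0,0,0,0],[0,0,0,0,0,0],[0,0,0,0,0,0]]]'
python3 - <<'E'
from h import *
a=grab('top','t5');b=grab('side','s5')
cv2.imwrite('pics/v5.png',cv2.resize(np.vstack([a['frame'][130:310,100:500],b['frame'][130:410,150:550][:260]]),None,fx=1.35,fy=1.35))
E
```

```text
time_s: 40.62
tool_pos: [365.9, 246.4, 282.5]
tcp_rot: [[-0.447, 0.894, -0.003], [0.894, 0.447, -0.0], [0.001, -0.003, -1.0]]
wrist_force: [0.8, -1.1, -1.1]
finger_gap: 85.6
finger_force: 0.0
```

View pics/v5.png

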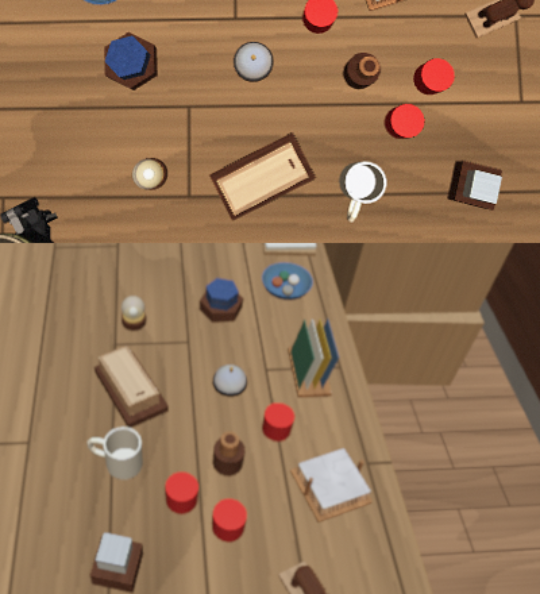

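All four souvenirs stand on their stands, and the globe at (149,173) and the mug at (363,183) are in place. A numeric check of the blue top and the long box against the fits comes next.

Run:
```python
from h import *
for n in('t5','s5'):
    d=load(n); f=d['frame'].astype(int); hsv=cv2.cvtColor(d['frame'],cv2.COLOR_BGR2HSV)
    for k,m,z,ex in(('hex',(f[...,0]>f[...,2]+45)&(f[...,0]>110),64,(660,218)),('long',(f[...,2]>195)&(f[...,0]>110)&(f[...,0]<f[...,2]-20),56,(452.5,-13.6))):
        u,v=proj(d,[[*ex,z]])[0].astype(int); nn,l,st,c=cv2.connectedComponentsWithStats(cv2.morphologyEx(m.astype(np.uint8),cv2.MORPH_CLOSE,np.ones((3,3))))
        i=l[v,u]; 
        if i==0: print(n,k,'none',f[v,u]);continue
        P=back(d,np.argwhere(l==i)[:,::-1],z)[:,:2].astype(np.float32); r=cv2.minAreaRect(P); print(n,k,st[i,4],P.mean(0),r)
```

```text
t5 hex 653 [659.44946 217.6189 ] ((659.831787109375, 218.06582641601562), (70.48635864257812, 63.473445892333984), 44.52344512939453)
t5 long 1664 [450.69937   -12.9703665] ((449.47821044921875, -13.226348876953125), (64.83554077148438, 138.79000854492188), 27.07424545288086)
s5 hex 251 [659.55365 213.62303] ((660.16015625, 214.6918182373047), (61.31972122192383, 63.36243438720703), 87.83003234863281)
s5 long 706 [451.58194  -15.437648] ((451.8404846191406, -14.738937377929688), (51.04019546508789, 132.23419189453125), 26.690031051635742)
```

All are within about 3 mm of centre and the yaw is within 1°, so I hand in.

```bash
python3 -c "from station import arm; print(arm.sign_off())"
```

```text
the job is handed in; nothing more can be done
None
```

All four souvenirs stand on their matching stands, each within about 3 mm of centre and within about 1° where alignment counts; the globe and mug were left alone, and I handed the job in at about 41 s, with no verdict shown.

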